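Set the mitre guide to 30 degrees and load the profile

ROBOT

A 7-joint arm with a two-finger parallel gripper is mounted at the origin on a cart in front of the work surface, level with it; the furniture and walls round the work are solid. World frame = base frame: x ahead of the robot, y to its left, z up, the work surface at z = 0. Lengths are in m, angles in rad, forces in N, time in s.
With the tool pointing down it reaches from about 0.425 to 0.925 m from the base axis. Payload 6.8 kg.
Tool frame: the origin (TCP) lies at the very end of the fingers, on their centre line; the grasp point (between the pads) lies 19 mm behind it; z points along the fingers, y is the line along which they close (so a half turn about z gives the same grasp; the last joint's range is limited). The gripper opens to 85 mm and grips with 20 to 120 N. Pads are 22 mm wide; open, the fingers measure 114 mm over their backs; the gripper's body (76 mm by 85 mm) begins 54 mm behind the grasp point. The pads swing forward as they close: fully open they stand 13 mm farther back than shut.
Start: joints at [-1.277, 0.477, 0.022, 1.555, -0.011, 1.109, -0.083], TCP at [0.264, 0.621, 0.195] pointing down, gripper open.
Joint ranges: [-2.96, 2.96], [-0.34, 2.1], [-1.41, 1.46], [0.24, 2.44], [-1.37, 4.51], [0.17, 1.92], [-2.96, 2.96]. Speed limits (rad/s): [2.39, 2.39, 3.14, 3.14, 3.14, 3.14, 3.14].

INTERFACE

Orientations are given as a unit quaternion [w, x, y, z].
In Python, from station import monitor, eyes, bot gives the robot as it stands.
- The arm moves only by the shell command python3 -m creep 'ROWS' [FORCE]. ROWS is a JSON list of rows, 1 to 20 of them, each of 5 numbers: dx, dy, dz in m, then a turn about the tool's z in rad, then the opening from 0.0 (shut) to 1.0 (fully open); each row shifts and turns the commanded pose from where the row before left it, along the tool's axes as they then stand; what a row does not reach is not made up. A row lasts 1/10 s, in which the tool goes at most 0.05 m and 0.15 rad, less where a joint would pass 70% of its speed; a pose out of reach is approached as far as the arm can. The fingers move at their own pace and stop on an object; FORCE is the grip in N (left out, the last holds). Time passes only in rows, so rows that do not move let the fingers close. It prints the time, the measured TCP pose, the force, the opening and the grip force at its end.
- monitor.get_obs(): the state, without advancing time (a new reading comes with each control period).
- eyes.read_camera(name): name is "scene" or "top" or "wrist"; returns the picture (400x640x3 uint8, blue, green, red); there is no depth.
- eyes.camera_info(name): a dict with "vertical_fov" (degrees; the focal length in pixels is half the picture's height over the tangent of half this angle, whatever the lens; pixels are square), "cx", "cy" (the principal point, pixels), "k1" (the pictures are not rectified: a ray, as slopes to the right and down, at radius r is drawn at 1 + k1 r^2 times it, then the intrinsics apply), "view" (4x4, takes a point from world to camera coordinates); the wrist camera has in their place "hand_eye" (4x4, takes a point from camera to tool coordinates, whose origin is the TCP and whose axes are the flange's). Camera axes: x right, y up, looking along -z (the intrinsics and any distortion apply to the point x, -y, -z); pixel columns grow to the right and rows downward; lengths in m; the calibration is good to about 2 mm. A picture is of the moment at which its call begins: read the wrist's pose just before it. camera_info takes no time and is no camera call.
- bot.hand_in(): hands the job in; it is judged then, once.
The state is a dict: "t": time; "q": joint angles; "joint_vel": joint speeds; "joint_torque": joint torques, N m; "eef_pos": TCP position; "tool_rot": TCP orientation; "contact_force": force on the tool from outside, world axes, zero at the start; "torque": the same for the moment, N m; "gripper_width": opening from 0.0 (shut) to 1.0 (fully open); "grasp_force": force on a finger pad.
Only numpy, scipy, OpenCV 4.12 (cv2) and the standard library are available. Lean on these libraries where they do the work, as an engineer would, in place of code of your own. Each camera call takes 0.05 s, during which the arm holds its last target. There are 200 camera calls.

TASK

Get the mitre guide ready for a 30 degree cut: loosen the clamp knob on its swing arm, swing the arm until its pointer stands on the 30 degree mark to the left of the middle mark (seen from the robot), and tighten the knob again. Then lay the slotted aluminium profile lengthwise on the rollers, all of it to the right of the saw guide posts, and let go of it; take it again from its outer end and roll it under the saw guide, until it stands against the end stop and lies flush against the fence. Leave the arm locked on its mark and do not push the mug, the tape roll or the small carton about.

Things in the scene. Friction and masses are not known exactly. Their poses are not given: they have to be found in the camera images.
- mitre_guide: Mitre guide bolted to the bench: grey base, aluminium bed and fence, quadrant plate, roller track. Origin: the arm's vertical pivot axis at bench level. Axes: x to the rear, y to the left (end stop at +y, rollers at -y), z up; turned up to 0.18 rad. All guide coordinates below are in this frame, m. Bed: top z 0.039, x -0.055 to 0.035, y -0.078 to 0.125.
- pivot (a point): Arm's pivot axis at bed height, in the plane of the fence's face (x = 0). Fence: x 0 to 0.010, top z 0.074, in two halves, y -0.078 to -0.030 and 0.030 to 0.125, the right end of each bevelled back 4.5 mm over 9 mm.
- zero_mark (a point): Outer end of the middle (0) mark, on the quadrant plate 0.220 in front of the pivot, z 0.010. Black marks every 5 degrees from 45 left to 45 right round the pivot: longer every 15 degrees, the longest and thickest at 0 (square to the fence). The 30 degree left mark is the second long one to the left (+y) of the middle.
- mitre_arm (a joint): Arm's swing, rad: 0 = square out from the fence towards the robot (-x); positive = tip to the left (+y; clockwise from above); stops +-0.82. 30 degrees left = +0.524. Grey arm, 34 mm wide, top z 0.0275, runs under the bed from the pivot out to the knob; pointer tip 205 mm out. Loose it swings with about 2 N at the knob and stays where left; clamped it resists about 20 N.
- guide_bar (a point): On the arm: middle of the underside of the saw guide's cross bar, z 0.129. The bar (30 mm wide, top z 0.139) joins two pairs of 10 mm posts, 75 mm in front of the pivot and 40 mm behind it; the passage under it over the bed is free for the profile, not for a gripper.
- clamp_knob (a joint): Turn of the quarter-turn clamp knob on the arm, rad: 0 = fully tight (stop); grows as it is loosened, anticlockwise from above; stop at 1.4; the arm is free from about 0.9. Takes up to 0.4 N m and stays where it is left.
- knob_grip (a point): Middle of the knob's black wing, on the knob's turning axis, 58 mm above the bench, 170 mm from the pivot. Wing 64 mm long (this point's y), 15 mm wide (its x), z 0.047 to 0.069. When tight the wing lies across the arm.
- stop_face (a point): On the end stop's face (plane y = 0.075; x -0.046 to -0.001, z 0.040 to 0.070), 20 mm in front of the fence, at bed height: middle of the profile's leading end when it is home. The profile's centre is then 0.100 to the right, at y -0.025.
- roller_mid (a point): On the roller tops (z 0.040), x -0.020, y -0.170: a good place to lay the profile's centre first; its leading end is then at y -0.070. Four free rollers, 20 mm thick, 70 mm long across x, at y -0.097, -0.145, -0.193, -0.241; side rails 86 mm apart over all, top z 0.036; track ends at y -0.270.
- profile: Slotted aluminium profile, 200 mm long (its x), 40 mm wide (its y), 20 mm high, about 0.3 kg, the same either way round; origin in the middle of its underside. Starts flat on the bench to the left of the guide.
- mug_1: White mug with dots, 91 mm high, behind the guide; leave it.
- tape_roll: Black tape roll lying flat, 59 mm across, 19 mm high, behind the guide to the left; leave it.
- small_carton: Small white carton, 77 x 61 x 63 mm, in front of the roller track; leave it.
Not all that is in view belongs to the job. There is more than one size of the profile; the one meant has the size given above.

How it is judged:
On the way, in this order (a step that is already met when the one before it is completed fails the run):
1. the clamp knob is loosened (turned to more than 0.9 rad) (value of joint clamp_knob above 0.9 rad), for 0.1 s.
2. the arm stands on the 30 degree mark (within 2 degrees), the knob still loose (value of joint mitre_arm between 0.489 and 0.559 rad and value of joint clamp_knob above 0.8 rad), for 0.1 s.
3. the knob is tight again (under 0.2 rad) with the arm on the mark (value of joint mitre_arm between 0.489 and 0.559 rad and value of joint clamp_knob below 0.2 rad), for 0.2 s.
4. the profile lies lengthwise on the rollers, wholly to the right of the saw guide, and is let go (y of profile in the frame of mitre_guide between -0.25 and -0.125 m and x of profile in the frame of mitre_guide between -0.045 and 0 m and z of profile in the frame of mitre_guide between 0.035 and 0.044 m and angle between the x axis of profile and the y axis of mitre_guide, either way round below 0.15 rad and contact force between the fingers and profile below 0.05 N), for 0.2 s.
At the end, for the whole second after the job is handed in: The arm stands within 2 degrees of the 30 degree left mark with the knob tight (under 0.2 rad); the profile rests on the bed and rollers, against the end stop (within 4 mm), its side against the fence (within 3.5 mm and 1.7 degrees), released and at rest (all of step 3 and y of profile in the frame of mitre_guide between -0.029 and -0.02 m and x of profile in the frame of mitre_guide between -0.0235 and -0.017 m and z of profile in the frame of mitre_guide between 0.036 and 0.043 m and angle between the x axis of profile and the y axis of mitre_guide, either way round below 0.03 rad and linear speed of profile below 0.01 m/s); the robot touches nothing.
It fails at once if the mug is pushed more than 3 cm (distance of mug_1 from where it was at the start of the episode above 0.03 m).
It fails at once if the tape roll is pushed more than 3 cm (distance of tape_roll from where it was at the start of the episode above 0.03 m).
It fails at once if the small carton is pushed more than 3 cm (distance of small_carton from where it was at the start of the episode above 0.03 m).
It also fails if it takes over 64 s, if anything falls off the work surface, if the arm or the gripper's body presses on something with over 40 N, if the wrist force passes 120 N, or if a joint passes its speed limit or range.

## Working session

There is one attempt and no reset: what is moved stays moved. The work goes in short steps, Python scripts to look and compute and a shell command to move; the robot and the scene stay as the last step left them, time stands still between calls to the robot, and variables do not carry over. Pictures are saved under pics/ and viewed, at most 10 in all, crops included, and the job is handed in when it is done.

```bash
ls; mkdir -p pics; cat > h.py <<'E'
import numpy as np, cv2
from station import monitor, eyes, bot
from scipy.spatial.transform import Rotation as R
def tool():
    o=monitor.get_obs(); T=np.eye(4); w,x,y,z=o["tool_rot"]
    T[:3,:3]=R.from_quat([x,y,z,w]).as_matrix(); T[:3,3]=o["eef_pos"]; return T
def cam(n):
    i=eyes.camera_info(n)
    M=tool()@np.array(i["hand_eye"]) if n=="wrist" else np.linalg.inv(np.array(i["view"]))
    f=200/np.tan(np.radians(i["vertical_fov"])/2)
    return dict(M=M,K=np.array([[f,0,i["cx"]],[0,f,i["cy"]],[0,0,1.]]),d=np.array([i["k1"],0,0,0.]))
def rays(c,px):
    p=cv2.undistortPoints(np.array(px,float).reshape(-1,1,2),c["K"],c["d"])[:,0]
    d=np.c_[p[:,0],-p[:,1],-np.ones(len(p))]@c["M"][:3,:3].T
    return c["M"][:3,3],d
def onz(c,px,z):
    o,d=rays(c,px); return o+d*((z-o[2])/d[:,2])[:,None]
def proj(c,P):
    V=np.linalg.inv(c["M"]); q=np.atleast_2d(P)@V[:3,:3].T+V[:3,3]
    q=q*[1,-1,-1]
    return cv2.projectPoints(q.reshape(-1,1,3),np.zeros(3),np.zeros(3),c["K"],c["d"])[0][:,0]
def tri(c1,p1,c2,p2):
    o1,d1=rays(c1,[p1]);o2,d2=rays(c2,[p2]);d1=d1[0];d2=d2[0]
    s=np.linalg.lstsq(np.c_[d1,-d2],o2-o1,rcond=None)[0]
    a=o1+s[0]*d1;b=o2+s[1]*d2
    return (a+b)/2,np.linalg.norm(a-b)
def shot(n,name):
    c=cam(n); im=eyes.read_camera(n); cv2.imwrite(f"pics/{name}.png",im); np.savez(f"pics/{name}.npz",**c); return c,im
def load(name):
    return dict(np.load(f"pics/{name}.npz")),cv2.imread(f"pics/{name}.png")
E
python3 - <<'E'
from h import *
for n in("top","scene","wrist"):
    c,im=shot(n,n+"0"); print(n,c["M"].round(3).tolist(),c["K"][0,0],c["d"][0])
o=monitor.get_obs(); print(o)
E
```

```text
pics
top [[0.073, 0.977, -0.199, 0.358], [-0.997, 0.07, -0.018, -0.018], [-0.003, 0.2, 0.98, 1.153], [0.0, 0.0, 0.0, 1.0]] 376.1288159400117 -0.07222784090485254
scene [[0.745, 0.443, -0.499, 0.005], [-0.668, 0.492, -0.558, -0.667], [-0.002, 0.749, 0.663, 0.919], [0.0, 0.0, 0.0, 1.0]] 407.25675416804955 -0.0655154141177478
wrist [[0.391, -0.887, -0.245, 0.202], [0.92, 0.376, 0.106, 0.647], [-0.002, -0.266, 0.964, 0.372], [0.0, 0.0, 0.0, 1.0]] 337.9960925130807 -0.050918317480661134
{'t': 0.15, 'q': array([-1.27707923,  0.47762843,  0.02234569,  1.55617806, -0.01147717,
        1.10931837, -0.08310413]), 'joint_vel': array([ 0.00029241, -0.00230849, -0.00121675, -0.00382995, -0.00018182,
        0.00089594,  0.00049587]), 'joint_torque': array([ 2.46013944e-03, -5.96929944e+01,  1.61002435e+00, -2.81489325e+01,
        1.26435020e-02,  6.56148171e-03,  5.65208168e-06]), 'eef_pos': array([0.26380778, 0.6207783 , 0.19445643]), 'tool_rot': array([-8.16568953e-05,  1.99547301e-01,  9.79887944e-01, -6.97215951e-04]), 'contact_force': array([-0.03408206,  0.25029251,  0.46894673]), 'torque': array([-0.0137809 , -0.00036618,  0.03988296]), 'grasp_force': 0.0, 'gripper_width': 0.9991748708193463}
```

View pics/top0.png

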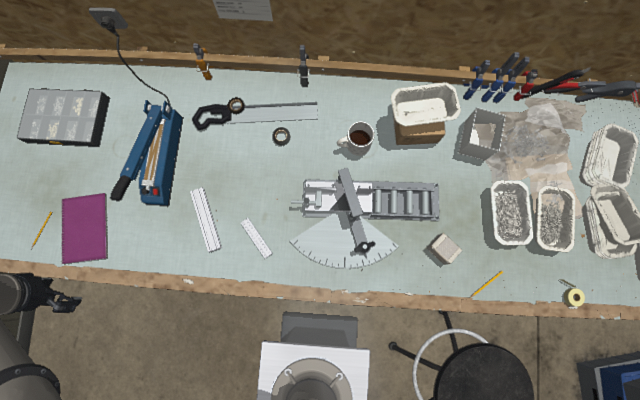

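View pics/scene0.png

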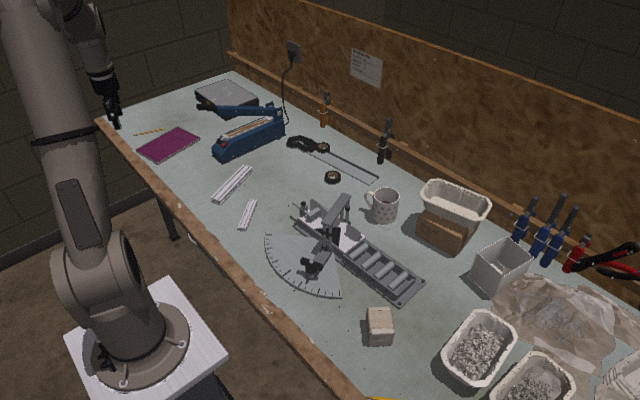

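The top view has two slotted profiles: a longer one at about (205,220) and a shorter one at (256,238). At about 330 px/m the longer one measures roughly 0.2 m, so it fits. The guide's pivot is near (348,197), the knob near (364,247), and the arm is swung to the right. I'll confirm these in an enlarged crop.

```bash
python3 - <<'E'
from h import *
c,im=load("top0")
cr=cv2.resize(im[160:280,180:445],None,fx=3,fy=3,interpolation=cv2.INTER_CUBIC)
cv2.imwrite("pics/crop1.png",cr)
# bright contours
hsv=cv2.cvtColor(im,cv2.COLOR_BGR2HSV)
m=((hsv[...,2]>205)).astype(np.uint8)
m[:, :180]=0; m[:,280:]=0; m[:170]=0; m[262:]=0
for k in cv2.findContours(m,0,2)[0]:
    if cv2.contourArea(k)>80:
        b=cv2.boxPoints(cv2.minAreaRect(k)); P=onz(c,b,.02); 
        print(b.round(1).tolist(),P.mean(0).round(4),np.linalg.norm(P[1]-P[0]),np.linalg.norm(P[2]-P[1]))
E
```

```text
[[240.39999389648438, 222.10000610351562], [247.8000030517578, 217.1999969482422], [271.5, 252.6999969482422], [264.1000061035156, 257.6000061035156]] [0.4534 0.2037 0.02  ] 0.02680067030105643 0.1314634158763257
[[189.10000610351562, 190.8000030517578], [201.60000610351562, 187.0], [219.89999389648438, 246.89999389648438], [207.3000030517578, 250.6999969482422]] [0.4989 0.3687 0.02  ] 0.040853551622536316 0.1978312125935993
```

View pics/crop1.png

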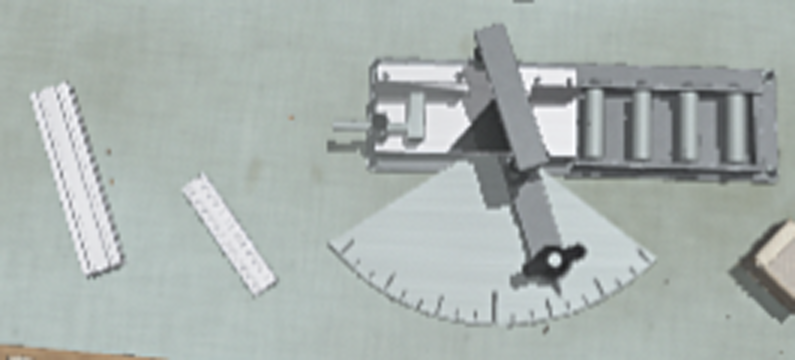

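The crop confirms it. The slotted profile at top px (205,220) measures 198×41 mm and is the one meant; the one at (256,238) is 131×27 mm and is too small. The knob is at crop (553,260), the 0 mark at (493,305), and the pointer stands about 18° to the right.

```bash
python3 - <<'E'
from h import *
c,im=load("top0");s,_=load("scene0")
print("knob",onz(c,[[364.3,246.7]],.06), tri(c,[364.3,246.7],s,[313,265]))
print("zero outer",onz(c,[[344.2,267.3]],.01))
T=tool();print("tool x,y",T[:3,0],T[:3,1])
d=np.array([0.50,-0.06,0.30])-T[:3,3]; print("to view pose in tool",T[:3,:3].T@d)
E
```

```text
knob [[ 0.44559039 -0.12075562  0.06      ]] (array([ 0.44751693, -0.12220042,  0.05389579]), np.float64(0.0033396211981032145))
zero outer [[ 0.38383626 -0.06867592  0.01      ]]
tool x,y [-9.20361736e-01  3.91068103e-01 -1.18225908e-04] [ 0.39106788  0.92036078 -0.00139898]
to view pose in tool [-0.48362544 -0.5343421  -0.10473897]
```

```bash
python3 -m creep '[[-0.032,-0.036,-0.007,0,1],[-0.032,-0.036,-0.007,0,1],[-0.032,-0.036,-0.007,0,1],[-0.032,-0.036,-0.007,0,1],[-0.032,-0.036,-0.007,0,1],[-0.032,-0.036,-0.007,0,1],[-0.032,-0.036,-0.007,0,1],[-0.032,-0.036,-0.007,0,1],[-0.032,-0.036,-0.007,0,1],[-0.032,-0.036,-0.007,0,1],[-0.032,-0.036,-0.007,0,1],[-0.032,-0.036,-0.007,0,1],[-0.032,-0.036,-0.007,0,1],[-0.032,-0.036,-0.007,0,1],[-0.032,-0.036,-0.007,0,1],[0,0,0,0,1],[0,0,0,0,1]]' 40
python3 - <<'E'
from h import *
c,im=shot("wrist","w1"); print(tool().round(4).tolist())
# enlarge guide region
cv2.imwrite("pics/w1b.png",cv2.resize(im,(800,500)))
E
```

```text
t: 1.85
eef_pos: [0.4945, -0.0646, 0.3001]
tool_rot: [-0.0, 0.201, 0.98, -0.0]
contact_force: [0.4, 0.6, 0.2]
gripper_width: 1.0
grasp_force: 0.0
[[-0.9203, 0.3913, -0.0008, 0.4942], [0.3913, 0.9203, 0.0003, -0.0631], [0.0009, -0.0, -1.0, 0.2998], [0.0, 0.0, 0.0, 1.0]]
```

View pics/w1b.png

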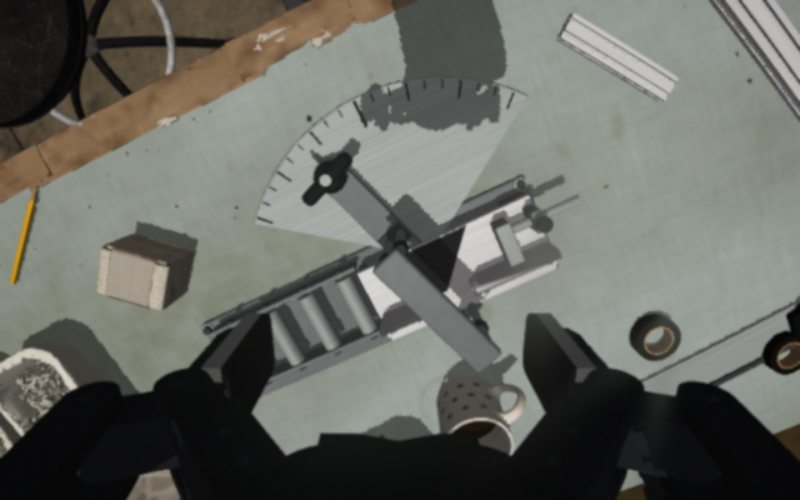

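The wrist view (800×500 scale) shows the quadrant from (257,224) at 45R to (520,95) at 45L, the knob at (325,180), bed and stop around (510,245), and rollers around (320,320). I'll measure the ticks by mask.

```bash
python3 - <<'E'
from h import *
c,im=load("w1")
g=cv2.cvtColor(im,cv2.COLOR_BGR2GRAY)
bh=cv2.morphologyEx(g,cv2.MORPH_BLACKHAT,np.ones((9,9)))
m=((bh>22)).astype(np.uint8)
n,l,st,ce=cv2.connectedComponentsWithStats(m)
for i in range(1,n):
    if not 6<=st[i,4]<=150: continue
    v,u=np.where(l==i); P=onz(c,np.c_[u,v],.01)[:,:2]
    ctr=P.mean(0)
    r=np.linalg.norm(ctr-[.602,-.07]); 
    if .18<r<.235:
        d=P-ctr; w,V=np.linalg.eigh(d.T@d); e=d@V[:,1]
        rr=np.linalg.norm(P-[.602,-.07],axis=1)
        ang=np.degrees(np.arctan2(ctr[1]+.07,.602-ctr[0]))
        print(ce[i].round(1),st[i,4],ctr.round(4),"r %.3f %.3f"%(rr.min(),rr.max()),"ang %.1f"%ang,"len %.3f"%np.ptp(e))
E
```

```text
[317.8  65.1] 13 [ 0.3852 -0.0196] r 0.221 0.224 ang 13.1 len 0.009
[339.2  67.8] 8 [0.3993 0.0049] r 0.213 0.220 ang 20.3 len 0.006
[367.5  70.6] 30 [0.417  0.0377] r 0.206 0.222 ang 30.2 len 0.016
[300.3  68.4] 23 [ 0.3799 -0.0423] r 0.221 0.227 ang 7.1 len 0.007
[310.3  69.5] 22 [ 0.3865 -0.0308] r 0.212 0.223 ang 10.3 len 0.011
[325.5  72.9] 29 [ 0.3982 -0.0142] r 0.204 0.220 ang 15.3 len 0.017
[353.5  68. ] 6 [0.4068 0.0219] r 0.214 0.217 ang 25.2 len 0.003
[381.7  69.4] 7 [0.4229 0.0554] r 0.217 0.222 ang 35.0 len 0.005
[409.2  75.7] 80 [0.4443 0.0862] r 0.207 0.229 ang 44.7 len 0.024
[395.7  71.6] 13 [0.4326 0.0714] r 0.216 0.224 ang 39.9 len 0.008
[285.2  88.4] 112 [ 0.3951 -0.0709] r 0.187 0.221 ang -0.2 len 0.036
[297.2  77.7] 6 [ 0.3889 -0.0507] r 0.211 0.216 ang 5.2 len 0.006
[271.8  90.6] 15 [ 0.3906 -0.0883] r 0.208 0.216 ang -5.0 len 0.008
[311.5  93.5] 12 [ 0.4148 -0.0414] r 0.186 0.193 ang 8.7 len 0.006
[247.   94.5] 26 [ 0.3819 -0.1209] r 0.223 0.229 ang -13.0 len 0.007
[322.5  96.5] 23 [ 0.4241 -0.0295] r 0.180 0.187 ang 12.8 len 0.011
[259.3  97.3] 18 [ 0.3918 -0.
[... 713 characters left out ...]
n 0.004
[212.7 162.6] 17 [ 0.4451 -0.2058] r 0.203 0.212 ang -40.9 len 0.009
[211.6 175.8] 38 [ 0.4612 -0.216 ] r 0.193 0.211 ang -46.0 len 0.018
[192.4 244.4] 7 [ 0.5429 -0.2926] r 0.227 0.233 ang -75.1 len 0.007
[243.2 288.9] 24 [ 0.6399 -0.2557] r 0.181 0.200 ang -101.5 len 0.019
[229.8 292.6] 48 [ 0.6377 -0.2781] r 0.203 0.219 ang -99.7 len 0.016
[242.  294.5] 12 [ 0.6481 -0.2619] r 0.193 0.202 ang -103.5 len 0.009
[372.  325.5] 6 [ 0.7817 -0.0942] r 0.180 0.183 ang -172.3 len 0.003
[402.4 338.1] 66 [ 0.8248 -0.0567] r 0.210 0.240 ang 176.6 len 0.033
[392.6 341.2] 22 [ 0.8241 -0.0736] r 0.218 0.227 ang -179.1 len 0.011
[355.  344.8] 20 [ 0.8056 -0.1331] r 0.209 0.216 ang -162.8 len 0.010
```

```bash
python3 -m creep '[[0.007,-0.024,0.033,0,1],[0.007,-0.024,0.033,0,1],[0.007,-0.024,0.034,0,1],[0,0,0,0.14,1],[0,0,0,0.14,1],[0,0,0,0.14,1],[0,0,0,0.14,1],[0,0,0,0.14,1],[0,0,0,0.147,1],[0,0,0,0,1],[0,0,0,0,1]]'
cat > fit.py <<'E'
from h import *
from scipy.optimize import least_squares
def blobs(name,thr=22):
    c,im=load(name); g=cv2.cvtColor(im,cv2.COLOR_BGR2GRAY)
    m=(cv2.morphologyEx(g,cv2.MORPH_BLACKHAT,np.ones((9,9)))>thr).astype(np.uint8)
    n,l,st,ce=cv2.connectedComponentsWithStats(m); out=[]
    for i in range(1,n):
        if 6<=st[i,4]<=400:
            v,u=np.where(l==i); out.append(onz(c,np.c_[u,v],.01)[:,:2])
    return out
def fit(name,p0=(.602,-.07,0.)):
    p=np.array(p0); B=blobs(name)
    for _ in range(4):
        sel=[]
        for P in B:
            ctr=P.mean(0); r=np.linalg.norm(P-p[:2],axis=1)
            a=np.arctan2(ctr[1]-p[1],p[0]-ctr[0])+p[2]; k=round(np.degrees(a)/5)*5
            if abs(np.degrees(a)-k)<1.5 and abs(k)<=45 and .213<r.max()<.227 and r.min()>.18 and np.ptp(r)>.004: sel.append((k,ctr,P[r.argmax()]))
        def res(q):
            e=[]
            for k,ctr,o in sel:
                v=ctr-q[:2]; a=np.arctan2(v[1],-v[0])+q[2]-np.radians(k); e+= [a*.21,(np.linalg.norm(o-q[:2])-.22)]
            return e
        s=least_squares(res,p,loss="soft_l1",f_scale=.001); p=s.x
    return p,sorted(k for k,_,_ in sel),np.sqrt(np.mean(np.array(res(p))**2))
E
python3 - <<'E'
from fit import *
print(fit("w1"))
c,im=shot("wrist","w2"); print(fit("w2")); print(tool()[:3,[1,3]].round(4).tolist())
cv2.imwrite("pics/w2b.png",cv2.resize(im,(800,500)))
E
```

```text
t: 3.0
eef_pos: [0.447, -0.1202, 0.2]
tool_rot: [-0.0, 0.582, 0.813, 0.0]
contact_force: [-0.7, 0.6, 0.1]
gripper_width: 0.997
grasp_force: 0.0
(array([ 0.60419025, -0.06069483,  0.04111551]), [-45, -40, -35, -30, -25, -20, -15, -10, -5, 0, 5, 10, 15, 20, 30, 35, 40, 45], np.float64(0.0015310684904717533))
(array([ 0.604285  , -0.0606952 ,  0.04011777]), [-45, -40, -35, -25, -20, -20, -5, 0, 5, 10, 15, 20, 25], np.float64(0.0007783522679351192))
[[0.9469, 0.447], [0.3216, -0.1205], [-0.0002, 0.2]]
```

View pics/w2b.png

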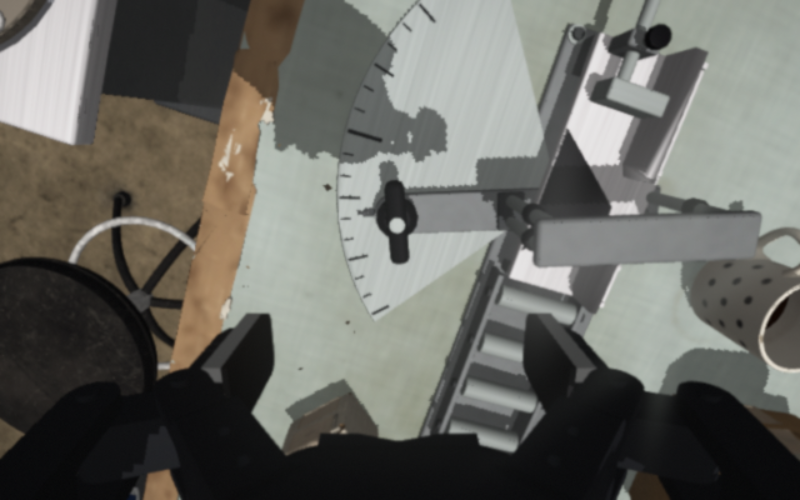

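The w2 view shows the knob's white top dot at (398,226), with the black wing from (393,185) to (400,262) across the arm. The tick fits from both views agree. Next I'll triangulate the knob and check the guide frame against the bed features.

```bash
python3 - <<'E'
from fit import *
def dot(n,u,v):
    c,im=load(n); s=im[v-9:v+10,u-9:u+10].min(2).astype(float); m=s>(s.max()*.8)
    k,l,st,ce=cv2.connectedComponentsWithStats(m.astype(np.uint8)); i=1+np.argmin(np.linalg.norm(ce[1:]-9,axis=1))
    return c,ce[i]+[u-9,v-9],st[i,4]
a=dot("w1",260,144);b=dot("w2",318,181);t=dot("top0",364,247)
print(a[1:],b[1:],t[1:])
for x,y in((a,b),(b,t),(a,t)): print(tri(x[0],x[1],y[0],y[1]))
p=fit("w2")[0]
K,_=tri(a[0],a[1],b[0],b[1]); v=K[:2]-p[:2]; print("r",np.linalg.norm(v),"arm",np.degrees(np.arctan2(v[1],-v[0])+p[2]))
# wing direction from w2 on z=.069: dark blob
c,im=load("w2"); g=im.max(2); m=np.zeros_like(g); m[140:215,305:335]=(g[140:215,305:335]<45)
u=np.argwhere(m)[:,::-1]; P=onz(c,u,.066)[:,:2]; q=P-P.mean(0); w,V=np.linalg.eigh(q.T@q); print("wing ctr",P.mean(0),"dir",np.degrees(np.arctan2(*V[::-1,1])),"len",np.ptp(q@V[:,1]),np.ptp(q@V[:,0]))
T=tool()
print("tool y deg",np.degrees(np.arctan2(T[1,1],T[0,1])), "delta to knob tool", T[:3,:3].T@(np.r_[K[:2],.05]-T[:3,3]))
EOF=0
E
```

```text
(array([259.76271186, 144.05084746]), np.int32(59)) (array([317.26213592, 180.04854369]), np.int32(103)) (array([364.5, 246.2]), np.int32(10))
(array([ 0.44632311, -0.12261429,  0.06412116]), np.float64(0.0001468584364479576))
(array([ 0.44542318, -0.11943633,  0.07911592]), np.float64(0.00018908133318660346))
(array([ 0.44564153, -0.11947865,  0.07958057]), np.float64(0.00035367780594035476))
r 0.16966416908864052 arm -19.105980814253787
wing ctr [ 0.44487226 -0.11717902] dir 113.08367400399129 len 0.06187926431475308 0.02611511571407642
tool y deg 18.759323862602827 delta to knob tool [-0.00186193 -0.00129837  0.15003914]
```

```bash
python3 -m creep '[[-0.002,-0.001,0.04,-0.046,1],[0,0,0.04,0,1],[0,0,0.04,0,1],[0,0,0.025,0,1],[0,0,0.012,0,1],[0,0,0,0,1],[0,0,0,0,0],[0,0,0,0,0],[0,0,0,0,0],[0,0,0,0,0],[0,0,0,0,0],[0,0,0,0,0],[0,0,0,0,0],[0,0,0,0,0]]' 40
```

```text
t: 4.45
eef_pos: [0.4467, -0.1237, 0.0432]
tool_rot: [-0.0, 0.566, 0.825, -0.0]
contact_force: [-0.5, 0.1, -0.2]
gripper_width: 0.002
grasp_force: 0.0
```

```bash
python3 - <<'E'
from h import *
c,im=shot("wrist","w3"); cv2.imwrite("pics/w3b.png",cv2.resize(im,(640,400)))
print(monitor.get_obs()["gripper_width"],monitor.get_obs()["grasp_force"])
E
```

```text
0.005176354191879363 0.0
```

View pics/w3b.png

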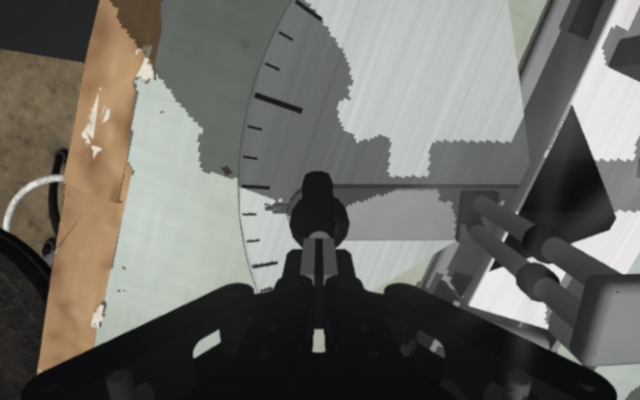

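```bash
python3 - <<'E'
from h import *
c,im=load("w3"); T=tool()
L=lambda p:(T[:3,:3]@np.array(p)+T[:3,3])
print("tcp",proj(c,L([0,0,0])),"grasp",proj(c,L([0,0,-.019])), "pad +x",proj(c,L([.011,0,0])))
for z in(.04,.058,.069,.08): print(z,proj(c,[.4463,-.1226,z]))
w=np.array([-.366,.931])
for s in(-.032,.032): print(s,proj(c,np.r_[np.array([.4463,-.1226])+s*w,.069]))
print(im[180:300:6,320].tolist())
E
```

```text
tcp [[318.82237363 228.35643036]] grasp [[318.8699854  241.56102906]] pad +x [[318.83069461 209.6043503 ]]
0.04 [[318.86291788 224.45783872]]
0.058 [[318.90789326 236.31904694]]
0.069 [[318.94000671 244.79446754]]
0.08 [[318.97649358 254.43048616]]
-0.032 [[319.31592842 302.4766381 ]]
0.032 [[318.51915615 180.31621917]]
[[23, 23, 22], [24, 23, 24], [24, 24, 23], [23, 23, 23], [23, 23, 23], [24, 23, 24], [24, 24, 23], [25, 23, 23], [25, 24, 24], [102, 104, 100], [24, 24, 24], [24, 24, 24], [23, 23, 22], [23, 22, 23], [23, 22, 22], [23, 24, 23], [27, 27, 26], [26, 26, 25], [26, 25, 25], [25, 24, 23]]
```

```bash
python3 - <<'E'
from h import *
s,si=shot("scene","s3"); c,im=load("w3")
a=cv2.resize(im[155:305,240:400],(400,375),interpolation=cv2.INTER_CUBIC)
b=cv2.resize(si[190:310,250:378],(400,375),interpolation=cv2.INTER_CUBIC)
x=np.hstack([a,b]); x=np.clip((x/255.)**.5*255,0,255).astype(np.uint8)
cv2.imwrite("pics/cmp.png",x)
E
```

```text
(no output)
```

View pics/cmp.png

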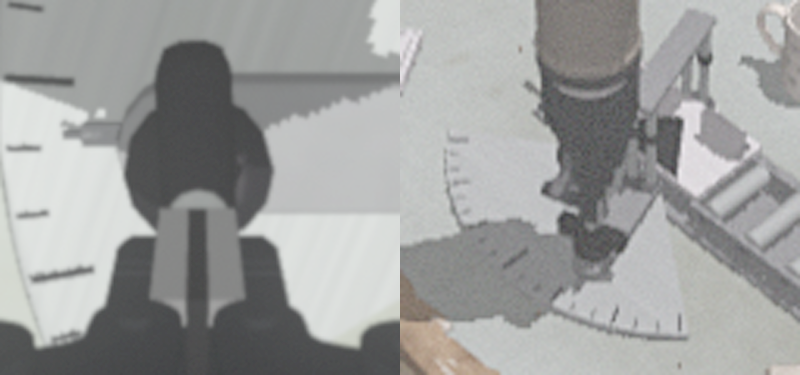

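The comparison shows the shut fingertips in front of the white dot, above the wing. The tips sit about 35 mm short of the reported TCP: the open tip gap in w1 gives the same L≈0.036. I'll open, descend in small steps while watching the force, and close again.

```bash
python3 -m creep '[[0,0,-0.01,0,1],[0,0,0,0,1],[0,0,0,0,1],[0,0,0,0,1],[0,0,0,0,1],[0,0,0.01,0,1],[0,0,0.005,0,1],[0,0,0.005,0,1],[0,0,0.005,0,1],[0,0,0,0,1]]' 40
python3 - <<'E'
from h import *
c,im=shot("wrist","w4"); T=tool()
g=im.max(2)
for L in(0,.013,.03,.049): print(L,[proj(c,T[:3,:3]@np.array([x,.0425,-L])+T[:3,3]).round(0).tolist() for x in(-.011,.011)])
E
```

```text
t: 5.55
eef_pos: [0.4461, -0.1237, 0.0274]
tool_rot: [-0.001, 0.566, 0.824, -0.0]
contact_force: [-1.1, 0.0, -0.5]
gripper_width: 0.996
grasp_force: 0.0
0 [[[394.0, 247.0]], [[396.0, 210.0]]]
0.013 [[[399.0, 257.0]], [[402.0, 218.0]]]
0.03 [[[407.0, 272.0]], [[410.0, 229.0]]]
0.049 [[[418.0, 293.0]], [[422.0, 246.0]]]
```

```bash
python3 -m creep '[[0,0,0.006,0,1],[0,0,0.006,0,1],[0,0,0.002,0,1],[0,0,0,0,0],[0,0,0,0,0],[0,0,0,0,0],[0,0,0,0,0],[0,0,0,0,0],[0,0,0,0,0],[0,0,0,0,0]]' 40
```

```text
t: 6.6
eef_pos: [0.4471, -0.1236, 0.0144]
tool_rot: [0.0, 0.565, 0.825, 0.0]
contact_force: [0.1, 0.4, 4.3]
gripper_width: 0.163
grasp_force: 41.4
```

```bash
python3 -m creep '[[0,0,0,-0.14,0],[0,0,0,-0.14,0],[0,0,0,-0.14,0],[0,0,0,-0.14,0],[0,0,0,-0.14,0],[0,0,0,-0.14,0],[0,0,0,-0.14,0],[0,0,0,-0.14,0],[0,0,0,-0.06,0],[0,0,0,0,0],[0,0,0,0,0]]' 60; python3 - <<'E'
from fit import *
o=monitor.get_obs();T=tool();p=np.array([.60425,-.0607]);th=.0404
k=np.array([.4463,-.1226]);T2=T[:3,:3]
yd=np.arctan2(T[1,1],T[0,1]);print("y deg",np.degrees(yd),o["torque"],o["grasp_force"])
# actual arm angle from TCP
v=T[:3,3][:2]-p; a0=np.arctan2(v[1],-v[0])+th; print("arm",a0,np.linalg.norm(v))
# arc in n rows: offsets per row in tool axes rotating with arm
n=10; a1=.524; da=(a1-a0)/n; r=np.linalg.norm(v)
pos=lambda a:p+r*np.array([-np.cos(a-th),np.sin(a-th)])
for i in range(n):
    d=pos(a0+(i+1)*da)-pos(a0+i*da); ang=yd-i*da
    ty=np.array([np.cos(ang),np.sin(ang)]); tx=np.array([-ty[1],ty[0]])
    print((d@tx).round(4),(d@ty).round(4),round(da,4))
E
```

```text
t: 7.7
eef_pos: [0.45, -0.1231, 0.0146]
tool_rot: [0.003, 0.011, 1.0, 0.0]
contact_force: [7.1, 3.0, -4.1]
gripper_width: 0.157
grasp_force: 60.5
y deg 88.7575544181451 [ 0.50530216 -1.39979017  0.19998776] 60.5101203918457
arm -0.3437217142227758 0.1664138710086467
0.0051 0.0135 0.0868
0.0051 0.0135 0.0868
0.0051 0.0135 0.0868
0.0051 0.0135 0.0868
0.0051 0.0135 0.0868
0.0051 0.0135 0.0868
0.0051 0.0135 0.0868
0.0051 0.0135 0.0868
0.0051 0.0135 0.0868
0.0051 0.0135 0.0868
```

```bash
python3 -m creep '[[0.005,0.0135,0,0.087,0],[0.005,0.0135,0,0.087,0],[0.005,0.0135,0,0.087,0],[0.005,0.0135,0,0.087,0],[0.005,0.0135,0,0.087,0],[0.005,0.0135,0,0.087,0],[0.005,0.0135,0,0.087,0],[0.005,0.0135,0,0.087,0],[0.005,0.0135,0,0.087,0],[0.005,0.0135,0,0.087,0],[0,0,0,0,0],[0,0,0,0,0]]'; python3 - <<'E'
from fit import *
o=monitor.get_obs();T=tool();p=np.array([.60425,-.0607]);th=.0404
yd=np.arctan2(T[1,1],T[0,1]);print("y deg",np.degrees(yd),o["contact_force"],o["grasp_force"])
v=T[:3,3][:2]-p; a=np.arctan2(v[1],-v[0])+th; r=np.linalg.norm(v);print("arm",a,r)
tgt=p+.1697*np.array([-np.cos(.524-th),np.sin(.524-th)]); print("to target tool",T[:3,:3].T@np.r_[tgt-T[:2,3],0])
c,im=shot("wrist","w5");c2,_=shot("scene","s5");shot("top","t5")
print("w px of marks/pointer", [proj(c,np.r_[p+rr*np.array([-np.cos(.524-th),np.sin(.524-th)]),z]).round(0).tolist() for rr,z in((.22,.01),(.205,.02),(.17,.07))])
E
```

```text
t: 8.9
eef_pos: [0.4558, 0.0166, 0.0145]
tool_rot: [0.0, 0.431, 0.902, 0.0]
contact_force: [-1.0, 3.2, 4.6]
gripper_width: 0.157
grasp_force: 61.8
y deg 38.89107067043641 [-1.03871063  3.24884625  4.62682811] 61.77240014076233
arm 0.5201657877864427 0.16738179446369378
to target tool [ 2.38354888e-03 -3.32194929e-04 -4.90577762e-07]
w px of marks/pointer [[[281.0, 140.0]], [[292.0, 169.0]], [[319.0, 271.0]]]
```

```bash
python3 - <<'E'
from h import *
c,im=load("w5")
x=im[80:250,200:390]; cv2.imwrite("pics/p5.png",cv2.resize(np.clip((x/255.)**.7*255,0,255).astype(np.uint8),None,fx=3.5,fy=3.5,interpolation=cv2.INTER_CUBIC))
E
```

```text
(no output)
```

View pics/p5.png

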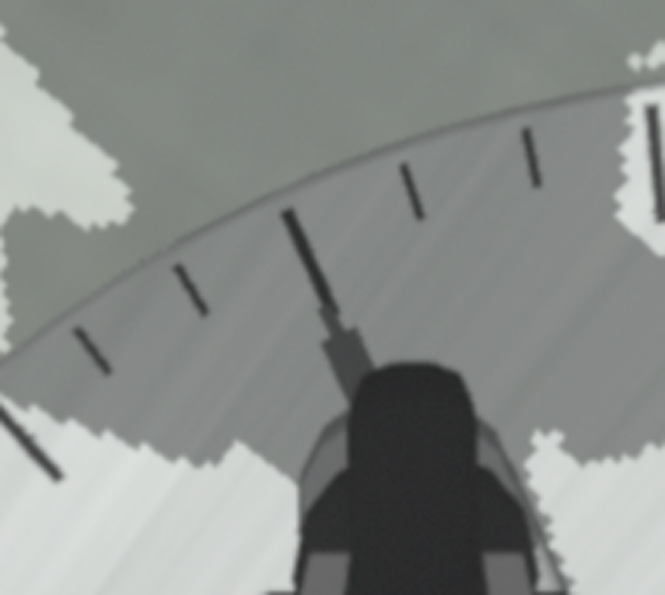

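The pointer tip at crop (326,310) lies on the long 30° mark (288,210)–(332,310), and the next long mark, 45°, is at the right edge (650,160). Now I'll tighten.

```bash
python3 -m creep '[[0,0,0,0.14,0],[0,0,0,0.14,0],[0,0,0,0.14,0],[0,0,0,0.14,0],[0,0,0,0.14,0],[0,0,0,0.14,0],[0,0,0,0.14,0],[0,0,0,0.14,0],[0,0,0,0.12,0],[0,0,0,0,0],[0,0,0,0,0],[0,0,0,0,0]]'; python3 - <<'E'
from h import *
o=monitor.get_obs();T=tool();p=np.array([.60425,-.0607]);th=.0404
print("y deg",np.degrees(np.arctan2(T[1,1],T[0,1])),"want",np.degrees(-(.524-th)),o["contact_force"],o["torque"],o["grasp_force"])
v=T[:3,3][:2]-p; print("arm",np.arctan2(v[1],-v[0])+th,np.linalg.norm(v))
E
```

```text
t: 10.25
eef_pos: [0.4522, 0.0163, 0.0144]
tool_rot: [-0.002, 0.875, 0.485, -0.002]
contact_force: [-10.1, 2.0, 22.1]
gripper_width: 0.156
grasp_force: 75.5
y deg -31.98226828612266 want -27.708238972526612 [-10.12711704   2.00870487  22.1304173 ] [0.57840697 2.08546919 1.31346356] 75.47236721031368
arm 0.5089548065740888 0.17041121997823658
```

```bash
python3 -m creep '[[0,0,0,-0.05,0],[0,0,0,0,1],[0,0,0,0,1],[0,0,0,0,1],[0,0,0,0,1],[0,0,0,0,1],[0,0,0,0,1],[0,0,-0.02,0,1],[0,0,-0.05,0,1],[0,0,-0.05,0,1],[0,0,-0.05,0,1],[0,0,-0.03,0,1],[0,0,0,0,1]]' 40; python3 - <<'E'
from fit import *
c,im=shot("wrist","w6"); T=tool(); o=monitor.get_obs(); print(o["q"].round(3),o["contact_force"].round(1),T[:3,3].round(3)); print(fit("w6"))
p=np.array([.60425,-.0607]);th=.0404
g=im.max(2)
K=np.r_[p+.17*np.array([-np.cos(.524-th),np.sin(.524-th)]),.066]; u,v=proj(c,K)[0]; print("knob px",u,v)
m=np.zeros_like(g); u,v=int(u),int(v); m[v-55:v+56,u-55:u+56]=(g[v-55:v+56,u-55:u+56]<45)
n,l,st,ce=cv2.connectedComponentsWithStats(m); i=l[v-20:v+20,u-20:u+20][l[v-20:v+20,u-20:u+20]>0]; i=np.bincount(i).argmax()
P=onz(c,np.argwhere(l==i)[:,::-1],.066)[:,:2]; q=P-P.mean(0); w,V=np.linalg.eigh(q.T@q); print("wing ctr",P.mean(0),"want",K[:2],"dir",np.degrees(np.arctan2(V[1,1],V[0,1])),"want %.1f"%(90-np.degrees(.524-th)),np.ptp(q@V[:,1]),np.ptp(q@V[:,0]))
# profile from top0
t,ti=load("top0"); B=onz(t,[[189.1,190.8],[201.6,187],[219.9,246.9],[207.3,250.7]],.02)
d=B[3]-B[0]; print("profile axis",np.degrees(np.arctan2(d[1],d[0])),B.mean(0))
E
```

```text
t: 11.55
eef_pos: [0.4578, 0.016, 0.2176]
tool_rot: [-0.0, 0.863, 0.505, 0.004]
contact_force: [0.1, 0.2, -0.8]
gripper_width: 0.999
grasp_force: 0.0
[-1.224  0.128  1.173  2.081 -0.143  1.012 -0.489] [-0.2  0.5 -0.8] [0.456 0.016 0.216]
(array([ 0.60307159, -0.06098164,  0.04073415]), [-45, -40, -35, -30, -25, -20, -15, -10, -5, 0, 5, 10, 25, 25, 35, 40, 45], np.float64(0.0012115307071684286))
knob px 312.703945926553 175.68358678045718
wing ctr [0.45554718 0.02148081] want [0.45374445 0.01834479] dir 62.142537838718106 want 62.3 0.06160737867995168 0.028888904327681767
profile axis -155.4190359091574 [0.49884769 0.36878274 0.02      ]
```

```bash
python3 -m creep '[[0.041,-0.017,0,0,1],[0.041,-0.017,0,0,1],[0.041,-0.017,0,0,1],[0.041,-0.017,0,0,1],[0.041,-0.017,0,0,1],[0.041,-0.017,0,0,1],[0.041,-0.017,0,0,1],[0.041,-0.017,0,0,1],[0,0,0,0.126,1],[0,0,0,0.126,1],[0,0,0,0.126,1],[0,0,0,0.126,1],[0,0,0,0.126,1],[0,0,0,0,1],[0,0,0,0,1]]'; cat > prof.py <<'E'
from h import *
def prof(name,z,lo=150,gx=None):
    c,im=load(name); hsv=cv2.cvtColor(im,cv2.COLOR_BGR2HSV)
    m=((hsv[...,2]>lo)&(hsv[...,1]<16)).astype(np.uint8)
    m=cv2.morphologyEx(m,cv2.MORPH_CLOSE,np.ones((5,5)))
    out=[]
    for k in cv2.findContours(m,0,2)[0]:
        if cv2.contourArea(k)<200: continue
        P=onz(c,k[:,0].astype(float),z)[:,:2].astype(np.float32)
        r=cv2.minAreaRect(P*1000); b=cv2.boxPoints(r)/1000; e=b[1]-b[0];f=b[2]-b[1]
        if np.linalg.norm(e)<np.linalg.norm(f): e,f=f,e
        out.append((np.mean(b,0).round(4),round(float(np.linalg.norm(e)),4),round(float(np.linalg.norm(f)),4),round(float(np.degrees(np.arctan2(e[1],e[0])))%180,2), k[:,0].mean(0).round(0)))
    return out
E
python3 - <<'E'
from prof import *
c,im=shot("wrist","w7"); T=tool(); o=monitor.get_obs()
print(o["q"].round(3),T[:3,3].round(4),"y",np.degrees(np.arctan2(T[1,1],T[0,1])))
for r in prof("w7",.02): print(r)
p=np.array([.60425,-.0607]);th=.0404
c6,im6=load("w6"); g=im6.min(2); s=g[150:201,288:338]; n,l,st,ce=cv2.connectedComponentsWithStats((s>s.max()*.8).astype(np.uint8))
for i in range(1,n):
    if st[i,4]>20:
        q=onz(c6,[ce[i]+[288,150]],.066)[0]; v=q[:2]-p; print("dot",ce[i]+[288,150],st[i,4],q,np.linalg.norm(v),np.degrees(np.arctan2(v[1],-v[0])+th))
E
```

```text
t: 13.1
eef_pos: [0.4968, 0.3675, 0.2127]
tool_rot: [0.001, 0.977, 0.214, -0.001]
contact_force: [-0.3, -0.8, 0.3]
gripper_width: 0.997
grasp_force: 0.0
[-1.479  0.588  1.102  1.724 -0.562  1.188 -1.362] [0.497  0.3677 0.2131] y -65.28691344877937
(array([0.5878, 0.0309], dtype=float32), 0.0299, 0.0154, 94.08, array([603., 216.]))
(array([0.4714, 0.2213], dtype=float32), 0.0893, 0.0265, 39.67, array([418., 232.]))
(array([0.6281, 0.0227], dtype=float32), 0.0505, 0.0229, 95.55, array([623., 187.]))
(array([0.4833, 0.3225], dtype=float32), 0.2565, 0.1409, 17.03, array([336., 234.]))
(array([0.5847, 0.5573], dtype=float32), 0.0422, 0.0225, 113.4, array([182.,  11.]))
dot [294.27731092 188.48459384] 357 [0.43119372 0.01604798 0.066     ] 0.18931119630815657 26.23134967678967
dot [313.17391304 178.89130435] 46 [0.45254897 0.01528883 0.066     ] 0.16966880779145785 28.921577333841803
dot [329.57992565 192.08550186] 269 [ 0.46025754 -0.00458002  0.066     ] 0.15454216178616376 23.607724511978635
```

```bash
python3 - <<'E'
from fit import *
for n in("w5","w6"):
    c,im=load(n); g=cv2.cvtColor(im,cv2.COLOR_BGR2GRAY)
    P=[.60425,-.0607,.0404] if n=="w5" else fit(n)[0]; p=np.array(P[:2]);th=P[2]
    for r in(.198,.200,.202,.204,.208,.212,.216):
        a=np.radians(np.arange(26,35,.1)); W=np.c_[p[0]-r*np.cos(a-th),p[1]+r*np.sin(a-th),np.full(len(a),.011)]
        uv=proj(c,W).astype(np.float32); s=cv2.remap(g,uv[:,:1],uv[:,1:],cv2.INTER_LINEAR)[:,0].astype(float)
        w=np.clip(np.median(s)-8-s,0,None); print(n,r,round(float(np.median(s))),s.min(), "ang",round(float((np.degrees(a)*w).sum()/max(w.sum(),1e-9)),2),"width",(w>0).sum()/10)
# wrist-view profile blob by several thresholds
from prof import *
c,im=load("w7"); hsv=cv2.cvtColor(im,cv2.COLOR_BGR2HSV); print([hsv[200,x].tolist() for x in range(200,440,12)])
print(proj(c,[.4988,.3688,.02]))
x=im[80:330,120:520]; cv2.imwrite("pics/c7.png",cv2.resize(x,None,fx=2,fy=2))
E
```

```text
w5 0.198 102 40.0 ang 29.91 width 2.1
w5 0.2 102 41.0 ang 29.93 width 1.9
w5 0.202 102 41.0 ang 29.9 width 1.1
w5 0.204 102 36.0 ang 30.0 width 1.1
w5 0.208 103 24.0 ang 30.11 width 0.9
w5 0.212 103 24.0 ang 30.46 width 1.1
w5 0.216 103 25.0 ang 30.67 width 1.1
w6 0.198 147 77.0 ang 31.23 width 4.1
w6 0.2 108 86.0 ang 31.47 width 2.2
w6 0.202 105 83.0 ang 30.81 width 2.1
w6 0.204 116 77.0 ang 32.47 width 4.2
w6 0.208 108 82.0 ang 32.66 width 4.1
w6 0.212 126 79.0 ang 32.69 width 4.3
w6 0.216 142 82.0 ang 32.64 width 4.3
[[60, 14, 75], [72, 17, 75], [68, 14, 74], [60, 13, 78], [60, 10, 74], [60, 14, 74], [60, 10, 75], [60, 13, 77], [60, 14, 93], [15, 5, 101], [0, 5, 105], [0, 4, 191], [60, 12, 153], [67, 15, 150], [64, 14, 147], [53, 14, 146], [53, 14, 141], [50, 16, 145], [48, 14, 91], [60, 13, 142]]
[[317.19167053 165.33948127]]
```

View pics/c7.png

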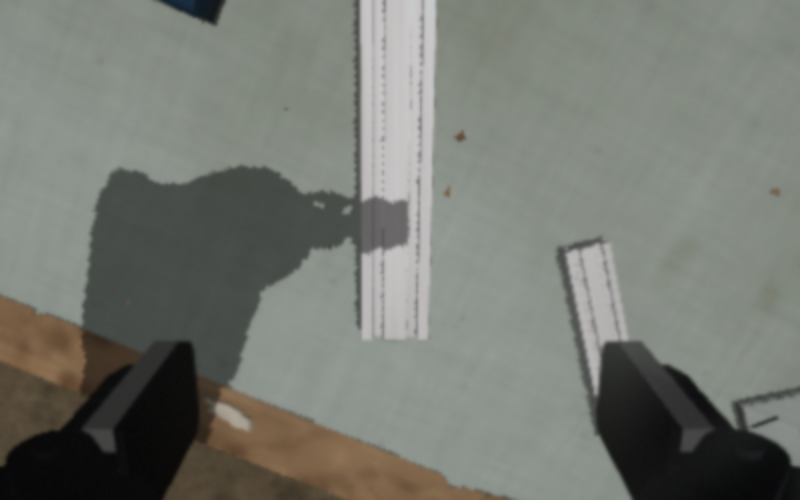

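The crop shows the profile's near end at (361..428,340), running up the picture. Triangulating that end with the top view gives its height.

```bash
python3 - <<'E'
from prof import *
c,im=load("w7");t,ti=load("top0")
px=[[120+x/2,80+y/2] for x,y in((361,340),(428,340),(361,20),(435,20))]
W=onz(c,px,.02);print(W.round(4).tolist())
for a,b in((0,1),(2,3)): print("width",np.linalg.norm(W[a]-W[b]))
print("end tri",tri(c,[317.3,250],t,[213.6,248.8]))
m0=(W[0]+W[1])/2;m1=(W[2]+W[3])/2;ax=(m1-m0)[:2]/np.linalg.norm((m1-m0)[:2]);ctr=m0[:2]+.1*ax
print("axis",np.degrees(np.arctan2(ax[1],ax[0])),"ctr",ctr)
T=tool(); print("to ctr tool",T[:3,:3].T@np.r_[ctr-T[:2,3],-.035+.008-T[2,3]+.027])
E
```

```text
[[0.3981, 0.3444, 0.02], [0.4147, 0.3082, 0.02], [0.5642, 0.4182, 0.02], [0.5805, 0.3829, 0.02]]
width 0.03985364406413104
width 0.038842422576158865
end tri (array([0.40840436, 0.32680864, 0.0242598 ]), np.float64(0.0006222885381500537))
axis 24.10154984023268 ctr [0.49766288 0.36709701]
to ctr tool [0.00070302 0.00067115 0.21314806]
```

```bash
python3 -m creep '[[0.001,0.001,0.04,0.01,1],[0,0,0.04,0,1],[0,0,0.04,0,1],[0,0,0.04,0,1],[0,0,0.03,0,1],[0,0,0.02,0,1],[0,0,0.01,0,1],[0,0,0.01,0,1],[0,0,0.006,0,1],[0,0,0.006,0,1],[0,0,0,0,1]]' 40; python3 -c "
from h import *
T=tool();c,im=shot('wrist','w8');print(T[:3,3].round(4))"
```

```text
t: 14.25
eef_pos: [0.4985, 0.3677, -0.0279]
tool_rot: [-0.0, 0.978, 0.208, -0.0]
contact_force: [-0.4, 0.4, -0.7]
gripper_width: 1.0
grasp_force: 0.0
[ 0.4985  0.3677 -0.0279]
```

```bash
python3 -m creep '[[0,0,0.005,0,1],[0,0,0,0,0],[0,0,0,0,0],[0,0,0,0,0],[0,0,0,0,0],[0,0,0,0,0],[0,0,0,0,0]]' 50
```

```text
t: 15.0
eef_pos: [0.4989, 0.3678, -0.0323]
tool_rot: [-0.0, 0.978, 0.208, 0.0]
contact_force: [-1.1, 0.4, 5.2]
gripper_width: 0.454
grasp_force: 51.9
```

```bash
python3 -m creep '[[0,0,-0.04,0,0],[0,0,-0.04,0,0],[0,0,-0.04,0,0],[0,0,-0.04,0,0],[0,0,-0.04,0,0],[0,0,0,-0.132,0],[0,0,0,-0.132,0],[0,0,0,-0.132,0],[0,0,0,-0.132,0],[0,0,0,-0.132,0],[0,0,0,-0.132,0],[0,0,0,-0.132,0],[0,0,0,-0.132,0],[0,0,0,-0.136,0],[0,0,0,0,0]]'; python3 - <<'E'
from h import *
T=tool();o=monitor.get_obs();print(T[:3,3].round(4),"y",np.degrees(np.arctan2(T[1,1],T[0,1])),o["grasp_force"],o["q"].round(2))
p=np.array([.60425,-.0607]);th=.0404;Rz=np.array([[np.cos(th),-np.sin(th)],[np.sin(th),np.cos(th)]])
t,_=load("top0")
W=onz(t,[[378,200.7],[394,201.3],[409.3,201.7],[426,202.3]],.04)[:,:2]; print("rollers guide",((W-p)@Rz).round(4).tolist())
w=p+Rz@[-.02,-.172]; print(w,"delta tool",T[:3,:3].T@np.r_[w-T[:2,3],0])
E
```

```text
t: 16.5
eef_pos: [0.498, 0.3671, 0.1667]
tool_rot: [-0.0, 0.692, 0.721, -0.001]
contact_force: [-1.0, -0.8, -2.3]
gripper_width: 0.453
grasp_force: 51.9
[0.498  0.3671 0.1667] y 2.3451247023033073 51.88755691051483 [-1.27  0.5   0.75  1.76 -0.39  1.03 -0.34]
rollers guide [[-0.0199, -0.0952], [-0.0203, -0.1437], [-0.02, -0.1901], [-0.0203, -0.241]]
[ 0.59121323 -0.23336743] delta tool [-6.03818229e-01  6.85605746e-02  5.07246529e-05]
```

```bash
python3 -m creep '[[-0.0464,0.0053,0,0,0],[-0.0464,0.0053,0,0,0],[-0.0464,0.0053,0,0,0],[-0.0464,0.0053,0,0,0],[-0.0464,0.0053,0,0,0],[-0.0464,0.0053,0,0,0],[-0.0464,0.0053,0,0,0],[-0.0464,0.0053,0,0,0],[-0.0464,0.0053,0,0,0],[-0.0464,0.0053,0,0,0],[-0.0464,0.0053,0,0,0],[-0.0464,0.0053,0,0,0],[-0.0464,0.0053,0,0,0],[0,0,0,0,0],[0,0,0,0,0]]'; python3 - <<'E'
from prof import *
c,im=shot("wrist","w9");shot("scene","s9")
T=tool();o=monitor.get_obs();w=np.array([ 0.59121,-0.23337]);print("y",np.degrees(np.arctan2(T[1,1],T[0,1])),o["q"].round(2),"delta tool",T[:3,:3].T@np.r_[w-T[:2,3],.010-T[2,3]])
E
```

```text
t: 18.0
eef_pos: [0.5905, -0.2341, 0.1666]
tool_rot: [-0.0, 0.695, 0.719, -0.001]
contact_force: [-0.3, 1.6, -2.6]
gripper_width: 0.458
grasp_force: 51.9
y 2.256949054995711 [-0.27  0.54  0.78  1.72 -0.43  1.06  0.69] delta tool [-2.79685452e-03 -1.26005532e-04  1.56462036e-01]
```

```bash
python3 -m creep '[[-0.002,0,0.04,0,0],[0,0,0.04,0,0],[0,0,0.04,0,0],[0,0,0.02,0,0],[0,0,0.01,0,0],[0,0,0.004,0,0],[0,0,0,0,0],[0,0,0.002,0,0],[0,0,0,0,0]]'
```

```text
t: 19.0
eef_pos: [0.5924, -0.2345, 0.0122]
tool_rot: [0.001, 0.693, 0.721, 0.0]
contact_force: [0.4, -0.0, -2.1]
gripper_width: 0.453
grasp_force: 51.8
```

```bash
python3 -m creep '[[0,0,0.002,0,0],[0,0,0.001,0,0],[0,0,0.001,0,0],[0,0,0,0,0]]'
```

```text
t: 19.4
eef_pos: [0.5917, -0.2346, 0.0077]
tool_rot: [0.0, 0.693, 0.721, 0.0]
contact_force: [-2.0, 0.7, 2.5]
gripper_width: 0.457
grasp_force: 52.4
```

```bash
python3 -m creep '[[0,0,0,0,1],[0,0,0,0,1],[0,0,0,0,1],[0,0,0,0,1],[0,0,0,0,1],[0,0,-0.02,0,1],[0,0,-0.04,0,1],[0,0,-0.04,0,1],[0,0,-0.04,0,1],[-0.03,0,0,0,1],[-0.05,0,0,0,1],[0,0,0,0,1],[0,0,0,0,1]]'; python3 - <<'E'
from prof import *
c,im=shot("wrist","w10");t,ti=shot("top","t10"); T=tool();o=monitor.get_obs();print(T[:3,3].round(4),o["contact_force"].round(1))
p=np.array([.60425,-.0607]);th=.0404;Rz=np.array([[np.cos(th),-np.sin(th)],[np.sin(th),np.cos(th)]])
for g in([-.04,-.27],[0,-.27],[-.04,-.07],[0,-.07]): print(g,proj(c,np.r_[p+Rz@g,.06]).round(0).tolist())
a=cv2.resize(im,(480,300)); u=cv2.resize(im[60:320,200:440],(320,346)); 
x=np.zeros((346,800,3),np.uint8);x[:300,:480]=a;x[:,480:]=u;cv2.imwrite("pics/c10.png",x)
E
```

```text
t: 20.7
eef_pos: [0.5938, -0.3163, 0.1472]
tool_rot: [0.0, 0.694, 0.72, -0.0]
contact_force: [-0.4, 0.6, -0.6]
gripper_width: 0.998
grasp_force: 0.0
[ 0.5948 -0.3132  0.1467] [-0.7  0.1  0.5]
[-0.04, -0.27] [[295.0, 208.0]]
[0, -0.27] [[344.0, 208.0]]
[-0.04, -0.07] [[289.0, -71.0]]
[0, -0.07] [[348.0, -71.0]]
```

View pics/c10.png

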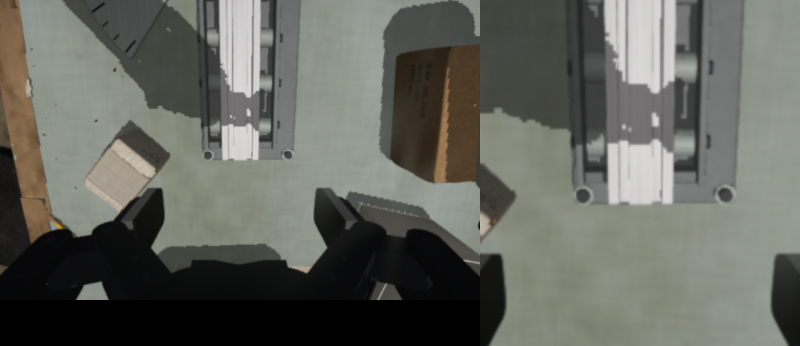

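The picture shows the profile lying lengthwise on the rollers, its outer end at left-panel (221..258,159), i.e. centre at guide (−0.020, −0.173), released. The carton is at (128,170), clear of it. Now I'll take it at the outer end.

```bash
python3 -m creep '[[-0.006,0,0.04,0,0.65],[0,0,0.04,0,0.65],[0,0,0.03,0,0.65],[0,0,0.015,0,0.65],[0,0,0.012,0,0.65],[0,0,0,0,0.65],[0,0,0,0,0],[0,0,0,0,0],[0,0,0,0,0],[0,0,0,0,0],[0,0,0,0,0]]' 30; python3 - <<'E'
from h import *
p=np.array([.60425,-.0607]);th=.0404;Rz=np.array([[np.cos(th),-np.sin(th)],[np.sin(th),np.cos(th)]])
T=tool();print("guide",((T[:2,3]-p)@Rz).round(4),np.degrees(np.arctan2(T[1,1],T[0,1])))
E
```

```text
t: 21.9
eef_pos: [0.596, -0.3209, 0.0116]
tool_rot: [0.001, 0.693, 0.721, 0.0]
contact_force: [-0.2, 0.3, 6.9]
gripper_width: 0.455
grasp_force: 34.0
guide [-0.0188 -0.2597] 2.2859352933223955
```

```bash
python3 -m creep '[[0,0,-0.004,0,0.65],[0,0,0,0,0.65],[0,0,0,0,0.65],[0,-0.001,0,0,0],[0,0,0,0,0],[0,0,0,0,0],[0,0,0,0,0]]' 30
```

```text
t: 22.6
eef_pos: [0.5938, -0.3204, 0.0142]
tool_rot: [-0.0, 0.693, 0.721, -0.0]
contact_force: [-0.8, 0.5, 1.7]
gripper_width: 0.46
grasp_force: 31.7
```

```bash
python3 -m creep '[[0.01,-0.001,0,0,0],[0.016,0,0,0,0],[0.016,0,0,0,0],[0.016,0,0,0,0],[0.016,0,0,0,0],[0.016,0,0,0,0],[0.016,0,0,0,0],[0.016,0,0,0,0],[0,0,0,0,0],[0,0,0,0,0]]'; python3 - <<'E'
from h import *
p=np.array([.60425,-.0607]);th=.0404;Rz=np.array([[np.cos(th),-np.sin(th)],[np.sin(th),np.cos(th)]])
T=tool();print("guide",((T[:2,3]-p)@Rz).round(4),np.degrees(np.arctan2(T[1,1],T[0,1])))
E
```

```text
t: 23.6
eef_pos: [0.5878, -0.1961, 0.0142]
tool_rot: [-0.001, 0.692, 0.722, 0.0]
contact_force: [-3.6, 0.6, 4.9]
gripper_width: 0.457
grasp_force: 32.0
guide [-0.0219 -0.1347] 2.385405269231532
```

```bash
python3 -m creep '[[0.006,0,0,0,0],[0.006,0,0,0,0],[0.006,0,0,0,0],[0.003,0,0,0,0],[0,0,0,0,0]]'; python3 -m creep '[[0.002,0,0,0,0],[0.001,0,0,0,0],[0,0,0,0,0]]';  python3 - <<'E'
from h import *
p=np.array([.60425,-.0607]);th=.0404;Rz=np.array([[np.cos(th),-np.sin(th)],[np.sin(th),np.cos(th)]])
T=tool();print("guide",((T[:2,3]-p)@Rz).round(4),np.degrees(np.arctan2(T[1,1],T[0,1])))
E
```

```text
t: 24.1
eef_pos: [0.587, -0.1759, 0.0141]
tool_rot: [-0.001, 0.693, 0.721, 0.0]
contact_force: [-4.0, 0.1, 6.1]
gripper_width: 0.457
grasp_force: 32.2
t: 24.4
eef_pos: [0.5869, -0.1736, 0.0142]
tool_rot: [-0.0, 0.693, 0.721, 0.0]
contact_force: [-4.3, -0.3, 5.7]
gripper_width: 0.458
grasp_force: 32.1
guide [-0.0219 -0.1121] 2.3097425845826933
```

```bash
for i in 1 2; do python3 -m creep '[[0.001,0,0,0,0],[0.001,0,0,0,0],[0,0,0,0,0]]' | grep -E "eef|contact"; done
```

```text
eef_pos: [0.5869, -0.1718, 0.0142]
contact_force: [-4.9, 0.4, 5.2]
eef_pos: [0.5868, -0.1705, 0.0142]
contact_force: [-3.9, -1.7, 4.3]
```

```bash
for i in 1 2; do python3 -m creep '[[0.001,0,0,0,0],[0.001,0,0,0,0],[0,0,0,0,0]]' | grep -E "eef|contact|t:"; done
```

```text
t: 25.3
eef_pos: [0.5872, -0.1705, 0.0143]
tool_rot: [0.002, 0.693, 0.721, -0.001]
contact_force: [-1.0, -6.4, 0.6]
t: 25.6
eef_pos: [0.5873, -0.1705, 0.0144]
tool_rot: [0.003, 0.693, 0.721, -0.001]
contact_force: [-1.1, -11.0, -0.8]
```

```bash
for i in 1 2; do python3 -m creep '[[0,0.001,0,0,0],[0,0.001,0,0,0],[0,0,0,0,0]]' | grep -E "eef|contact_f|t:"; done; python3 - <<'E'
from h import *
T=tool();p=np.array([.60425,-.0607]);th=.0404;Rz=np.array([[np.cos(th),-np.sin(th)],[np.sin(th),np.cos(th)]])
print("guide",((T[:2,3]-p)@Rz).round(4),np.degrees(np.arctan2(T[1,1],T[0,1])))
for n in("scene","top","wrist"): shot(n,n+"11")
E
```

```text
t: 25.9
eef_pos: [0.5881, -0.1704, 0.0143]
tool_rot: [0.002, 0.693, 0.721, -0.002]
contact_force: [-4.2, -9.9, 1.2]
t: 26.2
eef_pos: [0.5885, -0.1703, 0.0142]
tool_rot: [0.001, 0.693, 0.721, -0.003]
contact_force: [-7.8, -9.7, 4.9]
guide [-0.0201 -0.1089] 2.268372544921604
```

```bash
python3 -m creep '[[0,0,0,0,0.65],[0,0,0,0,0.65],[0,0,0,0,0.65],[0,0,0,0,0.65],[0,0,-0.02,0,0.65],[0,0,-0.04,0,0.65],[0,0,-0.04,0,0.65],[0,0,-0.04,0,0.65],[-0.05,0,-0.03,0,0.65],[-0.05,0,0,0,0.65],[0,0,0,0,0.65],[0,0,0,0,0.65]]'; python3 - <<'E'
from prof import *
c,im=shot("wrist","w12");t,ti=shot("top","t12"); T=tool()
p=np.array([.60425,-.0607]);th=.0404;Rz=np.array([[np.cos(th),-np.sin(th)],[np.sin(th),np.cos(th)]])
G=lambda x,y,z:np.r_[p+Rz@[x,y],z]
g=cv2.cvtColor(im,cv2.COLOR_BGR2GRAY)
def scan(x0,y0,x1,y1,z,n=61):
    s=np.linspace(0,1,n); W=np.array([G(x0+(x1-x0)*a,y0+(y1-y0)*a,z) for a in s]); uv=proj(c,W).astype(np.float32)
    return uv,cv2.remap(g,uv[:,:1],uv[:,1:],cv2.INTER_LINEAR)[:,0]
uv,s=scan(-.02,-.15,-.02,-.09,.06); print("along y -.15..-.09 1mm",uv[0],uv[-1],s.tolist())
for y in(-.12,-.10,-.085):
    uv,s=scan(-.05,y,.01,y,.06); print("across x -.05...01 y",y,s.tolist())
E
```

```text
t: 27.55
eef_pos: [0.5941, -0.2607, 0.1801]
tool_rot: [0.0, 0.694, 0.72, 0.0]
contact_force: [0.2, 0.4, 1.1]
gripper_width: 0.651
grasp_force: 0.0
along y -.15..-.09 1mm [316.05713  125.673584] [315.69333  51.83757] [74, 78, 80, 84, 88, 98, 135, 167, 169, 162, 154, 145, 136, 122, 104, 86, 71, 72, 89, 122, 131, 130, 129, 128, 127, 149, 200, 224, 227, 227, 228, 228, 228, 228, 228, 228, 229, 229, 228, 229, 229, 229, 229, 229, 229, 230, 230, 230, 230, 230, 230, 230, 230, 231, 231, 231, 231, 231, 231, 231, 231]
across x -.05...01 y -0.12 [67, 67, 68, 68, 68, 68, 68, 68, 72, 88, 102, 121, 130, 152, 211, 229, 224, 200, 204, 225, 229, 230, 229, 216, 219, 229, 230, 230, 228, 227, 228, 229, 230, 231, 231, 230, 230, 229, 228, 227, 228, 228, 209, 185, 217, 231, 232, 231, 230, 220, 172, 131, 129, 129, 129, 129, 129, 129, 125, 105, 77]
across x -.05...01 y -0.1 [91, 93, 100, 121, 147, 169, 176, 175, 154, 122, 145, 206, 228, 228, 229, 230, 225, 202, 219, 228, 230, 231, 232, 231, 230, 231, 232, 231, 230, 229, 230, 231, 231, 232, 231, 231, 231, 230, 228, 227, 229, 229, 205, 183, 214, 229, 230, 230, 230, 222, 192, 176, 176, 176, 176, 177, 176, 176, 176, 176, 176]
across x -.05...01 y -0.085 [100, 76, 64, 62, 63, 61, 56, 53, 51, 58, 123, 200, 224, 226, 227, 228, 222, 193, 210, 228, 229, 231, 229, 223, 227, 230, 231, 231, 230, 230, 231, 232, 232, 231, 231, 230, 230, 230, 228, 228, 229, 231, 225, 207, 215, 229, 228, 229, 228, 214, 156, 86, 67, 67, 66, 66, 66, 65, 65, 65, 62]
```

The profile's outer end is at guide y −0.1245 and its sides at x −0.040 and 0.000, so it is home and flush. Now I'll check the arm pointer from closer.

```bash
python3 -m creep '[[0.034,-0.026,-0.005,0,0.65],[0.034,-0.026,-0.005,0,0.65],[0.034,-0.026,-0.005,0,0.65],[0.034,-0.026,-0.005,0,0.65],[0.034,-0.026,0,0,0.65],[0.034,-0.026,0,0,0.65],[0,0,0,0,0.65],[0,0,0,0,0.65]]'; python3 - <<'E'
from fit import *
c,im=shot("wrist","w13"); g=cv2.cvtColor(im,cv2.COLOR_BGR2GRAY); P,ks,e=fit("w13"); print(P,ks,e)
p=np.array(P[:2]);th=P[2]
for r in(.192,.195,.198,.200,.202,.204,.208,.212,.216):
    a=np.radians(np.arange(25,35,.25)); W=np.c_[p[0]-r*np.cos(a-th),p[1]+r*np.sin(a-th),np.full(len(a),.011)]
    uv=proj(c,W).astype(np.float32); s=cv2.remap(g,uv[:,:1],uv[:,1:],cv2.INTER_LINEAR)[:,0]
    print(r,s.tolist())
K=np.r_[.45374,.01834,.066];u,v=proj(c,K)[0].astype(int);s=im.min(2)[v-12:v+13,u-12:u+13]
n,l,st,ce=cv2.connectedComponentsWithStats((s>s.max()*.8).astype(np.uint8))
for i in range(1,n):
    if st[i,4]>15:
        q=onz(c,[ce[i]+[u-12,v-12]],.066)[0]; d=q[:2]-p; print("dot",st[i,4],q,np.linalg.norm(d),np.degrees(np.arctan2(d[1],-d[0])+th))
E
```

```text
t: 28.45
eef_pos: [0.4305, -0.0588, 0.2]
tool_rot: [-0.001, 0.691, 0.723, 0.001]
contact_force: [-0.0, -0.7, 0.3]
gripper_width: 0.648
grasp_force: 0.0
[ 0.60433029 -0.06038648  0.04140669] [-45, -40, -35, -20, -5, 5, 15, 20, 25, 30, 40, 45] 0.00035233585072092486
0.192 [195, 197, 199, 195, 192, 194, 196, 199, 199, 195, 190, 176, 157, 138, 124, 103, 76, 61, 52, 52, 53, 56, 65, 84, 102, 110, 112, 116, 118, 121, 128, 154, 180, 192, 194, 195, 198, 194, 188, 182]
0.195 [202, 202, 202, 201, 201, 202, 201, 201, 201, 201, 200, 200, 200, 199, 193, 170, 135, 97, 87, 87, 87, 86, 100, 131, 167, 185, 190, 192, 197, 198, 198, 199, 200, 200, 201, 202, 203, 204, 204, 204]
0.198 [201, 201, 201, 200, 201, 202, 202, 202, 202, 202, 201, 201, 201, 198, 183, 150, 113, 93, 91, 96, 91, 93, 111, 151, 183, 198, 201, 201, 201, 201, 201, 202, 202, 202, 202, 202, 201, 201, 200, 201]
0.2 [207, 206, 206, 205, 203, 202, 202, 201, 201, 201, 202, 202, 202, 201, 194, 173, 139, 110, 95, 91, 91, 105, 130, 170, 191, 200, 203, 204, 203, 202, 201, 200, 200, 200, 201, 201, 201, 201, 201, 202]
0.202 [205, 206, 206, 207, 208
[... 382 characters left out ...]
]
0.208 [208, 209, 210, 209, 208, 208, 207, 206, 205, 204, 204, 204, 204, 205, 206, 207, 207, 201, 174, 124, 93, 127, 174, 197, 202, 202, 202, 202, 202, 201, 201, 201, 200, 200, 200, 200, 199, 201, 202, 203]
0.212 [148, 166, 193, 200, 202, 203, 204, 206, 207, 207, 208, 208, 207, 207, 207, 205, 204, 199, 177, 128, 95, 135, 180, 202, 207, 207, 207, 206, 204, 203, 202, 202, 202, 202, 202, 202, 201, 198, 186, 157]
0.216 [136, 169, 196, 204, 205, 205, 204, 203, 203, 201, 201, 201, 202, 203, 203, 205, 206, 202, 182, 133, 97, 136, 181, 201, 204, 203, 204, 204, 205, 206, 207, 208, 207, 207, 206, 204, 203, 201, 188, 152]
dot 120 [0.45394075 0.01791138 0.066     ] 0.16955108209010558 29.87543405616297
```

```bash
python3 -c "
from h import *
o=monitor.get_obs();print(o['t'],o['contact_force'].round(1));print(bot.hand_in())"
```

```text
28.5 [-0.3  0.4 -0. ]
the job is handed in; nothing more can be done
None
```

The job is handed in at 28.5 s: the arm is on the 30° left mark (pointer measured at 29.8°) with the knob tight, and the profile is against the end stop and flush with the fence, released; no verdict was printed.

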